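# Draw the bolt and open the bolted door of the sample locker

## Task

The small white two-door locker on the bench has its right-hand door standing open already, but its left-hand door is still held shut by the upright bolt near the edge where the doors meet. Pull the bolt's round knob straight up as far as it goes, then swing that left-hand door toward you until it stands about square to the locker's front. Let go and leave the door open with the bolt still drawn up.

Things in the scene. Friction and masses are not known exactly. Their poses are not given: they have to be found in the camera images.
- bolt_knob (a point): Centre of the bolt's knob: upright steel cylinder 24 mm wide, 30 mm high, atop the 8 mm bolt rod on the left door's front, near its free edge, 133 mm from the hinge. Bolt shot: centre 191 mm over the bench, 31 mm over the locker's top. Moves with bolt and door; being round, it can slip round in a light grip. A loose sample pot (29 x 46 mm) stands on the locker's top, over 100 mm away.
- bolt (a joint): How far the bolt is drawn up, m. 0: shot, tip 14 mm deep in the hole of the sill, so the door cannot move (1 to 2 degrees of play). Grows as it is lifted straight up: past 0.014 the tip is clear, 0.028 is the upper stop. It slides stiffly (3 N friction, 0.9 N weight) and stays where it is left.
- door_hinge (a point): Point on the left door's upright hinge axis, at the locker's left end, level with the door's top edge, 156 mm over the bench; it does not move. Door: white panel 146 mm wide, 132 high, 14 thick, no handle but the knob. Locker: white box 300 mm wide, 160 deep, 160 high, fixed, front toward the robot, turned up to 0.2 rad either way.
- bolted_door (a joint): Opening angle of the left door, rad. 0: shut. Grows as it swings out toward the robot about door_hinge, clockwise seen from above: the knob goes toward the robot, then to the left, on an arc of 133 mm radius. 1.57: square to the locker's front; 1.95: stop. Stiff hinge (0.12 N m, about 1 N at the knob); stays where it is left.

How it is judged:
By the outcome, as a careful person would: the job done as asked, in the order asked, and still so for the second after the job is handed in, with the robot touching nothing.
It also fails if it takes over 35 s, if anything falls off the work surface, if the arm or the gripper's body presses on something with over 40 N, if the wrist force passes 120 N, or if a joint passes its speed limit or range.

## Robot

A 6-joint arm with a two-finger parallel gripper is mounted at the origin on a cart in front of the work surface, level with it; the furniture and walls round the work are solid. World frame = base frame: x ahead of the robot, y to its left, z up, the work surface at z = 0. Lengths are in mm, angles in rad, forces in N, time in s.
With the tool pointing down it reaches from about 300 to 875 mm from the base axis. Payload 4.2 kg.
Tool frame: the origin (TCP) lies midway between the tips of the shut fingers; the grasp point (between the pads) lies 19 mm behind it (pinch_z is the distance from the TCP to the grasp point, in mm); z points along the fingers, y is the line along which they close (so a half turn about z gives the same grasp; the last joint's range is limited). The gripper opens to 85 mm and grips with 20 to 120 N. Pads are 22 mm wide; open, the fingers measure 114 mm over their backs; the gripper's body (76 mm by 85 mm) begins 54 mm behind the grasp point. The pads swing forward as they close: fully open they stand 13 mm farther back than shut.
Start: joints at [-1.324, 0.32, 1.565, -0, 1.257, -0.02], TCP at [151.599, -554.67, 231.338] pointing down, gripper open.
Joint ranges: [-3.11, 3.11], [-0.84, 2.01], [0.21, 2.61], [-1.34, 4.49], [0.05, 2.63], [-2.56, 2.56]. Speed limits (rad/s): [2.57, 2.57, 3.14, 3.14, 3.14, 3.14].

## Interface

Orientations are given as a unit quaternion [w, x, y, z].
In Python, from plant import read_state, snapshot, job_done, pinch_z gives the robot as it stands.
- The arm moves only by the tool jog_arm, never from a script. Its arguments are lists of equal length, an entry for each row: "delta_pos": the shift along the tool's x, y, z in mm, a list of three; "delta_rot": the turn, a rotation vector about the tool's x, y, z in rad, a list of three; "gripper": the gripper command: -1 is fully open, 1 is shut, values between are in proportion. A call has 1 to 10 rows; each row shifts and turns the commanded pose from where the row before left it, along the tool's axes as they then stand; what a row does not reach is not made up. A row lasts 1/12 s, in which the tool goes at most 41.7 mm and 7.16 degrees, less where a joint would pass 70% of its speed; a pose out of reach is approached as far as the arm can. A call is refused whole if a number of a shift passes 41.7 or a number of a turn 0.125, either way. A call with a gripper value outside its range is refused whole. The fingers move at their own pace and stop on an object; the grip force is fixed at half the most. Time passes only in rows, so rows that do not move let the fingers close. It gives the time, the measured TCP pose, the force, the opening and the grip force at its end, in the units of the state.
- read_state(): the state, without advancing time (a new reading comes with each control period).
- snapshot(name): name is "scene" or "top" or "wrist"; returns a dict with "frame" (400x640x3 uint8, red, green, blue), "vertical_fov" (degrees; the focal length in pixels is half the picture's height over the tangent of half this angle, whatever the lens; pixels are square), "cx", "cy" (the principal point, pixels), "k1" (the pictures are not rectified: a ray, as slopes to the right and down, at radius r is drawn at 1 + k1 r^2 times it, then the intrinsics apply), "T" (4x4, takes a point from camera to world coordinates). Camera axes: x right, y down, z forward; pixel columns grow to the right and rows downward; lengths in mm; the calibration is good to about 2 mm. A picture is of the moment at which its call begins. There is no depth.
- job_done(): hands the job in; it is judged then, once.
The state is a dict: "time_s": time; "q": joint angles; "qvel": joint speeds; "effort": joint torques, N m; "tool_pos": TCP position; "eef_rot": TCP orientation; "wrist_force": force on the tool from outside, world axes, zero at the start; "ft_torque": the same for the moment, N m; "finger_gap": opening from 0.0 (shut) to 1.0 (fully open); "gripper_force": force on a finger pad.
Only numpy, scipy, OpenCV 4.12 (cv2) and the standard library are available. Lean on these libraries where they do the work, as an engineer would, in place of code of your own. Each camera call takes 0.05 s, during which the arm holds its last target. There are 200 camera calls.

## Working session

There is one attempt and no reset: what is moved stays moved. The work goes in short steps, Python scripts to look and compute and a tool call to move; the robot and the scene stay as the last step left them, time stands still between calls to the robot, and variables do not carry over. Pictures are saved under pics/ and viewed, at most 10 in all, crops included, and the job is handed in when it is done.

Besides the shell and the picture viewer there is one more tool, called after ">>>" as name(argument=value, ...) on one line, values as JSON. jog_arm: Moves the arm, as the interface text tells. Its arguments: {"type":"object","properties":{"delta_pos":{"type":"array","items":{"type":"array","items":{"type":"number"}}},"delta_rot":{"type":"array","items":{"type":"array","items":{"type":"number"}}},"gripper":{"type":"array","items":{"type":"number"}}},"required":["delta_pos","delta_rot","gripper"]}

```bash
mkdir -p pics; ls
cat > h.py <<'E'
import numpy as np, cv2
from plant import read_state, snapshot, job_done, pinch_z
def ray(s,u,v):
    H=s["frame"].shape[0]; f=H/2/np.tan(np.radians(s["vertical_fov"]/2))
    d=np.array([(u-s["cx"])/f,(v-s["cy"])/f]); p=d.copy()
    for _ in range(20): p=d/(1+s["k1"]*(p@p))
    T=np.array(s["T"]); w=T[:3,:3]@np.array([p[0],p[1],1]); return T[:3,3],w/np.linalg.norm(w)
def atz(s,u,v,z):
    o,w=ray(s,u,v); return o+w*(z-o[2])/w[2]
def cross(r1,r2):
    (a,u),(b,v)=r1,r2; t=np.linalg.lstsq(np.stack([u,-v],1),b-a,rcond=None)[0]
    p,q=a+t[0]*u,b+t[1]*v; return (p+q)/2,np.linalg.norm(p-q)
def save(s,n,crop=None,k=1):
    im=s["frame"][:,:,::-1]
    if crop: im=im[crop[1]:crop[3],crop[0]:crop[2]]
    cv2.imwrite("pics/"+n+".png",cv2.resize(im,None,fx=k,fy=k,interpolation=cv2.INTER_CUBIC))
E
python3 - <<'E'
from h import *
import pickle
S={n:snapshot(n) for n in("scene","top")}
pickle.dump(S,open("s0.pkl","wb"))
for n in S: save(S[n],n+"0"); print(n,np.round(S[n]["T"],2).tolist(),S[n]["vertical_fov"],S[n]["k1"])
st=read_state(); print(st, pinch_z() if callable(pinch_z) else pinch_z)
E
```

```text
pics
scene [[0.84, -0.43, 0.33, 322.09], [-0.54, -0.65, 0.54, -593.88], [-0.02, -0.63, -0.77, 790.24], [0.0, 0.0, 0.0, 1.0]] 54.55142533481046 -0.07728602104049813
top [[0.01, -0.98, 0.2, 432.64], [-1.0, -0.01, 0.0, -131.43], [-0.0, -0.2, -0.98, 963.25], [0.0, 0.0, 0.0, 1.0]] 46.06980301618338 -0.014455684545146326
{'time_s': 0.1, 'q': array([-1.32400163e+00,  3.20219912e-01,  1.56551457e+00, -2.78753471e-05,
        1.25740583e+00, -2.00017185e-02]), 'qvel': array([-4.53887351e-04,  2.24469197e-04, -4.59119518e-03, -1.20817140e-04,
        1.22207056e-03,  6.03381118e-05]), 'effort': array([-9.12813334e-05, -4.16410124e+01, -2.34705001e+01, -5.76425964e-05,
        4.91171668e-03, -8.86468371e-06]), 'tool_pos': array([ 151.48605653, -554.26188223,  230.58745063]), 'eef_rot': array([-7.67359803e-04,  9.91114776e-01,  1.33007152e-01, -1.00731987e-04]), 'wrist_force': array([-0.00325871, -0.13268762,  0.23607962]), 'ft_torque': array([-0.00338156,  0.05631967, -0.0094688 ]), 'gripper_force': 0.0, 'finger_gap': 0.9998959900939189} 18.700000000000003
```

View pics/scene0.png

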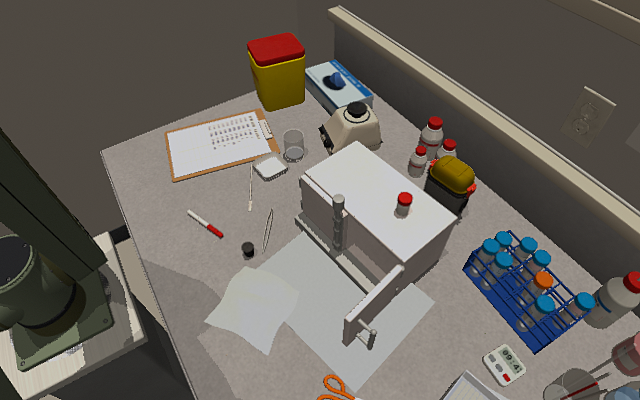

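View pics/top0.png

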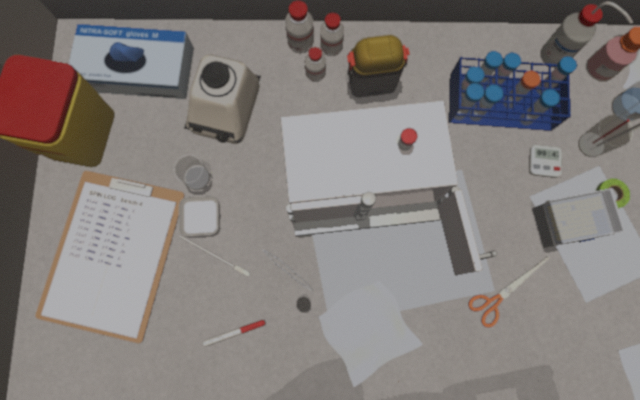

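The scene view shows the knob near (338,201) and the open right door near (370,305). In the top view the knob is near (368,200), and the locker's front top edge runs from (289,208) to (455,188). I'll zoom in on the knob in both.

Run:
```python
from h import *
import pickle
S=pickle.load(open("s0.pkl","rb"))
a=S["scene"]["frame"][180:260,290:370,::-1]; b=S["top"]["frame"][170:250,280:380,::-1]
a=cv2.resize(a,(400,400)); b=cv2.resize(b,(400,320)); b=cv2.copyMakeBorder(b,0,80,0,0,0)
cv2.imwrite("pics/z.png",np.hstack([a,b]))
```

```text
(no output)
```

View pics/z.png

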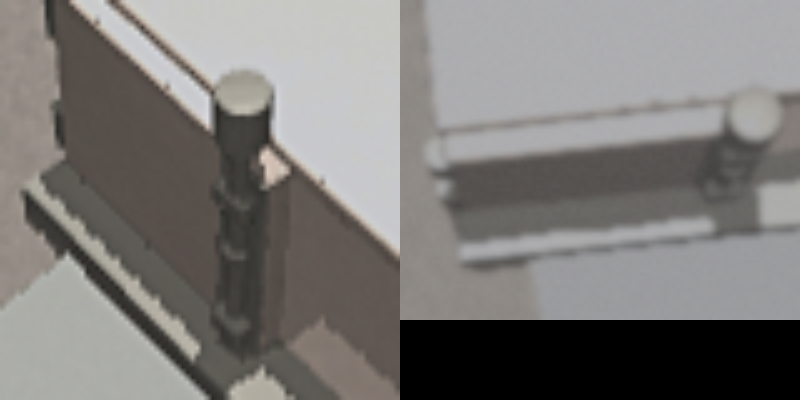

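Zoom: the knob's top disc is at scene (339,198.6) and top (368.8,199). The hinge knuckle's top is at about scene (300,181) and top (289,207.5).

Run:
```python
from h import *
import pickle
S=pickle.load(open("s0.pkl","rb")); a,b=S["scene"],S["top"]
print("knobtop",cross(ray(a,339,198.6),ray(b,368.8,199)))
print("hinge x",cross(ray(a,300,181),ray(b,289,207.5)), atz(b,289,207.5,156))
print("locker top corners",[atz(b,*p,160).round() for p in((287,200),(455,187),(282,113),(444,104))])
print("rdoor",[atz(b,*p,156).round() for p in((440,190),(473,272),(483,264),(452,187),(487,254))])
print("wrist cam?", np.round(snapshot("wrist")["T"],2).tolist())
```

```text
knobtop (array([ 601.96860278, -210.62528254,  200.77327713]), np.float64(3.0124574027848747))
hinge x (array([596.36032426, -72.20684837, 127.33567505]), np.float64(5.549293680533308)) [593.37055246 -74.94915855 156.        ]
locker top corners [array([606., -71., 160.]), array([ 633., -366.,  160.]), array([767., -58., 160.]), array([ 789., -353.,  160.])]
rdoor [array([ 628., -341.,  156.]), array([ 485., -391.,  156.]), array([ 499., -409.,  156.]), array([ 634., -362.,  156.]), array([ 516., -417.,  156.])]
wrist cam? [[0.26, -0.92, -0.3, 228.44], [-0.96, -0.25, -0.08, -533.91], [-0.0, 0.31, -0.95, 373.41], [0.0, 0.0, 0.0, 1.0]]
```

>>> jog_arm(delta_pos=[[20,-8,-3],[35,-14,-3],[35,-14,-3],[35,-14,-3],[35,-14,-3],[35,-14,-3],[35,-14,-3],[35,-14,-3],[35,-14,0],[35,-14,0]], delta_rot=[[0,0,0],[0,0,0],[0,0,0],[0,0,0],[0,0,0],[0,0,0],[0,0,0],[0,0,0],[0,0,0],[0,0,0]], gripper=[-1,-1,-1,-1,-1,-1,-1,-1,-1,-1])

```text
time_s: 0.98
tool_pos: [440.6, -335.7, 255.4]
eef_rot: [0.0, 0.991, 0.133, 0.0]
wrist_force: [-0.3, -0.7, -0.2]
finger_gap: 0.998
gripper_force: 0.0
```

>>> jog_arm(delta_pos=[[0,0,0],[0,0,0],[0,0,0],[0,0,0],[0,0,0],[0,0,0],[0,0,0],[0,0,0],[0,0,0],[0,0,0]], delta_rot=[[0,0,-0.12],[0,0,-0.12],[0,0,-0.12],[0,0,-0.12],[0,0,-0.12],[0,0,-0.12],[0,0,-0.12],[0,0,-0.12],[0,0,-0.12],[0,0,-0.12]], gripper=[-1,-1,-1,-1,-1,-1,-1,-1,-1,-1])

```text
time_s: 1.82
tool_pos: [439.3, -336.9, 255.0]
eef_rot: [-0.0, 0.741, 0.672, -0.0]
wrist_force: [0.1, -0.2, 0.0]
finger_gap: 1.004
gripper_force: 0.0
```

>>> jog_arm(delta_pos=[[0,0,0],[0,0,0],[0,0,0]], delta_rot=[[0,0,-0.1],[0,0,-0.1],[0,0,0]], gripper=[-1,-1,-1])

```text
time_s: 2.07
tool_pos: [439.3, -337.0, 255.0]
eef_rot: [-0.0, 0.672, 0.741, -0.0]
wrist_force: [0.1, 0.2, 0.0]
finger_gap: 1.003
gripper_force: 0.0
```

Run:
```python
from h import *
from scipy.spatial.transform import Rotation as R
s=snapshot("wrist"); save(s,"w1"); st=read_state()
q=st["eef_rot"];M=R.from_quat(q,scalar_first=True).as_matrix();print(st["tool_pos"],M.round(3).tolist(),st["q"])
print("delta tool to knob",M.T@(np.array([602,-210.6,172])-st["tool_pos"]))
```

```text
[ 439.26950636 -336.97911168  255.02814063] [[-0.094, 0.996, -0.001], [0.996, 0.094, 0.0], [0.0, -0.0, -1.0]] [-6.75119312e-01  2.72110469e-01  1.57244132e+00 -5.72849665e-05
  1.29766113e+00 -7.69048594e-01]
delta tool to knob [110.52411906 173.90830242  82.98727023]
```

View pics/w1.png

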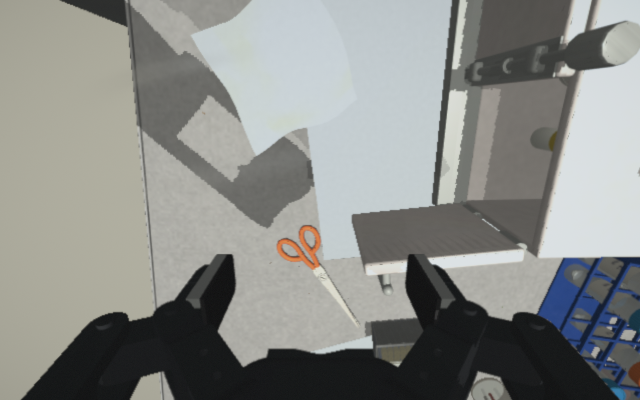

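The wrist view shows the knob's top at about (622,43), and nothing stands between it and the gripper. I'll move closer and look again.

>>> jog_arm(delta_pos=[[7,30,0],[9,35,0],[9,35,0],[9,35,0],[8,29,0],[8,10,0],[0,0,0],[0,0,0]], delta_rot=[[0,0,0],[0,0,0],[0,0,0],[0,0,0],[0,0,0],[0,0,0],[0,0,0],[0,0,0]], gripper=[-1,-1,-1,-1,-1,-1,-1,-1])

```text
time_s: 2.78
tool_pos: [607.2, -270.4, 254.8]
eef_rot: [-0.001, 0.672, 0.74, -0.001]
wrist_force: [-0.7, 0.2, 0.6]
finger_gap: 0.999
gripper_force: 0.0
```

Run:
```python
from h import *
import pickle
s=snapshot("wrist"); save(s,"w2"); pickle.dump((s,read_state()),open("w2.pkl","wb"))
print(read_state()["tool_pos"],read_state()["q"])
```

```text
[ 606.63015168 -270.9803521   255.20122907] [-4.36945183e-01  4.52665750e-01  1.29701544e+00 -9.94245421e-04
  1.39312425e+00 -5.31731159e-01]
```

View pics/w2.png

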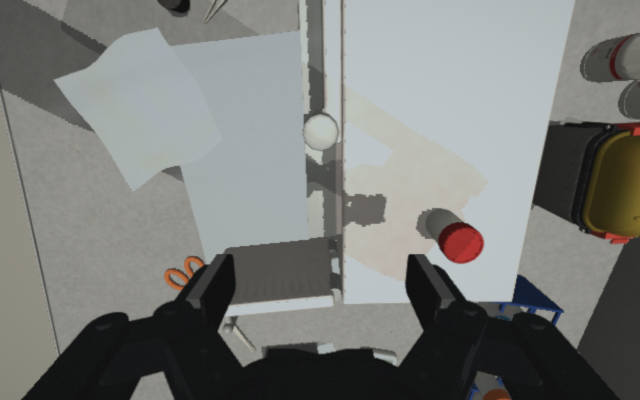

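The knob's top disc is centred at about (320.5,131), and its image is nearly vertical here. The pot's red cap is at (462,242).

Run:
```python
from h import *
import pickle
from scipy.spatial.transform import Rotation as R
s,st=pickle.load(open("w2.pkl","rb")); S=pickle.load(open("s0.pkl","rb"))
r=ray(s,320.5,131)
print(cross(r,ray(S["scene"],339,198.6)),cross(r,ray(S["top"],368.8,199)))
for z in(201,206): print(atz(s,320.5,131,z))
print("pot",atz(s,462,242,206),"door line",[atz(s,*p,156).round(1) for p in((326,5),(330,100),(345,300),(343,5))])
M=R.from_quat(st["eef_rot"],scalar_first=True).as_matrix()
print(M.T@(atz(s,320.5,131,205)-st["tool_pos"]))
```

```text
(array([ 602.63209413, -210.40274904,  200.81982704]), np.float64(1.995664073401506)) (array([ 601.83121695, -210.57798851,  194.77345464]), np.float64(0.3118340949396037))
[ 601.78820392 -209.84842325  201.        ]
[ 601.74721635 -209.38813369  206.        ]
pot [ 709.59487697 -276.94247336  206.        ] door line [array([ 597.7, -127.3,  156. ]), array([ 607.2, -189.9,  156. ]), array([ 641.1, -370.9,  156. ]), array([ 609.6, -126.2,  156. ])]
[61.69675155  1.05601978 50.18557443]
```

>>> jog_arm(delta_pos=[[15,0.5,0],[25,0.5,0],[21,0,0],[0,0,8],[0,0,20],[0,0,25],[0,0,20],[0,0,9],[0,0,0],[0,0,0]], delta_rot=[[0,0,0],[0,0,0],[0,0,0],[0,0,0],[0,0,0],[0,0,0],[0,0,0],[0,0,0],[0,0,0],[0,0,0]], gripper=[-1,-1,-1,-1,-1,-1,-1,-1,-1,-1])

```text
time_s: 3.67
tool_pos: [602.7, -210.3, 173.8]
eef_rot: [0.0, 0.673, 0.74, -0.0]
wrist_force: [1.1, -0.4, -0.2]
finger_gap: 1.0
gripper_force: 0.0
```

>>> jog_arm(delta_pos=[[0,0,0],[0,0,0],[0,0,0],[0,0,0],[0,0,0],[0,0,0],[0,0,0],[0,0,0]], delta_rot=[[0,0,0],[0,0,0],[0,0,0],[0,0,0],[0,0,0],[0,0,0],[0,0,0],[0,0,0]], gripper=[-0.5,0,0.3,0.6,1,1,1,1])

```text
time_s: 4.33
tool_pos: [601.5, -210.1, 174.2]
eef_rot: [-0.001, 0.672, 0.74, -0.001]
wrist_force: [-4.4, 0.7, 5.1]
finger_gap: 0.263
gripper_force: 58.8
```

>>> jog_arm(delta_pos=[[0,0,-3],[0,0,-4],[0,0,-5],[0,0,-5],[0,0,-4],[0,0,-3],[0,0,-2],[0,0,0],[0,0,0]], delta_rot=[[0,0,0],[0,0,0],[0,0,0],[0,0,0],[0,0,0],[0,0,0],[0,0,0],[0,0,0],[0,0,0]], gripper=[1,1,1,1,1,1,1,1,1])

```text
time_s: 5.08
tool_pos: [601.5, -210.0, 199.4]
eef_rot: [-0.001, 0.672, 0.74, -0.001]
wrist_force: [-6.6, -1.6, -1.2]
finger_gap: 0.261
gripper_force: 59.2
```

>>> jog_arm(delta_pos=[[0,0,-1],[0,0,-1],[0,0,-1],[0,0,0]], delta_rot=[[0,0,0],[0,0,0],[0,0,0],[0,0,0]], gripper=[1,1,1,1])

```text
time_s: 5.42
tool_pos: [601.5, -210.0, 202.0]
eef_rot: [-0.001, 0.672, 0.74, -0.001]
wrist_force: [-5.5, -1.3, -3.0]
finger_gap: 0.26
gripper_force: 59.1
```

>>> jog_arm(delta_pos=[[0,0,-1],[0,0,-1],[0,0,0]], delta_rot=[[0,0,0],[0,0,0],[0,0,0]], gripper=[1,1,1])

```text
time_s: 5.67
tool_pos: [601.5, -209.9, 202.5]
eef_rot: [-0.002, 0.672, 0.74, -0.001]
wrist_force: [-4.0, -2.6, -9.8]
finger_gap: 0.266
gripper_force: 59.6
```

>>> jog_arm(delta_pos=[[0,0,1],[0.25,-3.3,0],[0.5,-6.65,0],[0.5,-6.65,0],[0.5,-6.65,0],[0.5,-6.65,0],[0.5,-6.65,0],[0.25,-3.3,0],[0,0,0]], delta_rot=[[0,0,0],[0,0,0.025],[0,0,0.05],[0,0,0.05],[0,0,0.05],[0,0,0.05],[0,0,0.05],[0,0,0.025],[0,0,0]], gripper=[1,1,1,1,1,1,1,1,1])

```text
time_s: 6.42
tool_pos: [562.2, -205.8, 202.4]
eef_rot: [-0.001, 0.776, 0.631, -0.001]
wrist_force: [-3.0, -4.6, -11.6]
finger_gap: 0.264
gripper_force: 59.5
```

>>> jog_arm(delta_pos=[[0.5,-6.65,0],[0.9,-10,0],[0.9,-10,0],[0.9,-10,0],[0.9,-10,0],[0.9,-10,0],[0.9,-10,0],[0.5,-6.65,0],[0,0,0]], delta_rot=[[0,0,0.05],[0,0,0.075],[0,0,0.075],[0,0,0.075],[0,0,0.075],[0,0,0.075],[0,0,0.075],[0,0,0.05],[0,0,0]], gripper=[1,1,1,1,1,1,1,1,1])

```text
time_s: 7.17
tool_pos: [498.5, -168.4, 202.5]
eef_rot: [-0.001, 0.918, 0.396, -0.002]
wrist_force: [-5.7, -5.1, -11.2]
finger_gap: 0.265
gripper_force: 59.6
```

>>> jog_arm(delta_pos=[[0.5,-6.65,0],[0.9,-10,0],[0.9,-10,0],[0.9,-10,0],[0.9,-10,0],[0.9,-10,0],[0.9,-10,0],[0.9,-10,0],[0.9,-10,0],[0.5,-6.65,0]], delta_rot=[[0,0,0.05],[0,0,0.075],[0,0,0.075],[0,0,0.075],[0,0,0.075],[0,0,0.075],[0,0,0.075],[0,0,0.075],[0,0,0.075],[0,0,0.05]], gripper=[1,1,1,1,1,1,1,1,1,1])

```text
time_s: 8.0
tool_pos: [461.7, -83.7, 202.4]
eef_rot: [-0.001, 0.998, 0.056, -0.002]
wrist_force: [-5.2, -4.0, -12.1]
finger_gap: 0.262
gripper_force: 59.6
```

>>> jog_arm(delta_pos=[[0,0,0],[0,0,0],[0,0,0]], delta_rot=[[0,0,0],[0,0,0],[0,0,0]], gripper=[1,1,1])

```text
time_s: 8.25
tool_pos: [461.8, -84.0, 202.4]
eef_rot: [-0.001, 0.998, 0.059, -0.002]
wrist_force: [-6.6, -1.2, -10.2]
finger_gap: 0.262
gripper_force: 59.7
```

Run:
```python
from h import *
save(snapshot("top"),"top2",(220,80,540,320),2)
```

```text
(no output)
```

View pics/top2.png

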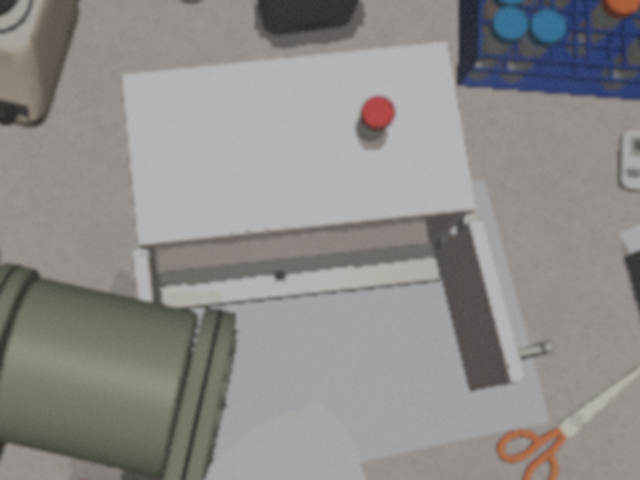

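The door stands about square to the front, so I'll let go and rise clear.

>>> jog_arm(delta_pos=[[0,0,0],[0,0,0],[0,0,0],[0,0,0],[0,0,0],[0,0,0],[0,0,0],[0,0,0]], delta_rot=[[0,0,0],[0,0,0],[0,0,0],[0,0,0],[0,0,0],[0,0,0],[0,0,0],[0,0,0]], gripper=[0.2,0,-0.3,-0.6,-1,-1,-1,-1])

```text
time_s: 8.97
tool_pos: [463.9, -84.8, 203.4]
eef_rot: [0.0, 0.998, 0.058, 0.0]
wrist_force: [-0.5, 0.6, 0.2]
finger_gap: 1.004
gripper_force: 0.0
```

>>> jog_arm(delta_pos=[[0,0,-4],[0,0,-12],[0,0,-25],[0,0,-30],[0,0,-30],[0,0,-20],[0,0,-10],[0,0,0],[0,0,0]], delta_rot=[[0,0,0],[0,0,0],[0,0,0],[0,0,0],[0,0,0],[0,0,0],[0,0,0],[0,0,0],[0,0,0]], gripper=[-1,-1,-1,-1,-1,-1,-1,-1,-1])

```text
time_s: 9.72
tool_pos: [463.4, -84.8, 333.7]
eef_rot: [-0.0, 0.998, 0.058, -0.0]
wrist_force: [-0.2, -0.2, -0.6]
finger_gap: 1.001
gripper_force: 0.0
```

>>> jog_arm(delta_pos=[[10,15,0],[10,30,0],[0,35,0],[0,35,0],[0,35,0],[0,35,0],[0,20,0],[0,0,0],[0,0,0]], delta_rot=[[0,0,0],[0,0,0],[0,0,0],[0,0,0],[0,0,0],[0,0,0],[0,0,0],[0,0,0],[0,0,0]], gripper=[-1,-1,-1,-1,-1,-1,-1,-1,-1])

```text
time_s: 10.47
tool_pos: [506.8, -286.5, 331.6]
eef_rot: [-0.002, 0.998, 0.057, -0.002]
wrist_force: [0.8, 0.1, 0.1]
finger_gap: 0.997
gripper_force: 0.0
```

Run:
```python
from h import *
import pickle
S={n:snapshot(n) for n in("scene","top")}; pickle.dump(S,open("s3.pkl","wb"))
a=S["scene"]["frame"][100:340,200:460,::-1];b=S["top"]["frame"][100:340,220:480,::-1]
cv2.imwrite("pics/f.png",cv2.resize(np.hstack([a,b]),(780,360)))
```

```text
(no output)
```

View pics/f.png

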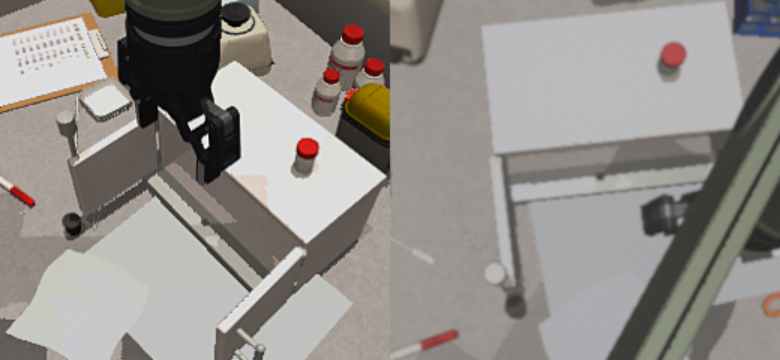

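The left door stands square, with the raised knob at scene (244,178.7) and top (290,280). The pot is undisturbed and the gripper is clear.

Run:
```python
from h import *
import pickle
S=pickle.load(open("s3.pkl","rb"))
print(cross(ray(S["scene"],244,177.5),ray(S["top"],290,280)))
p=cross(ray(S["scene"],244,177.5),ray(S["top"],290,280))[0]
if p[2]>222: print(job_done())
```

```text
(array([464.60712723, -84.60513985, 230.330639  ]), np.float64(0.11902671285261376))
the job is handed in; nothing more can be done
None
```

The job is handed in after about 10.5 s of robot time: the bolt is drawn up about 28 mm to its stop, the left door stands about 1.56 rad open and square to the locker's front, and the gripper has let go and is clear of everything.

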